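# Clip, punch and unclip a plate in a marking jig

## Task

Swing the jig's spring clip round its pivot screw, up onto the edge of the steel plate nearest to it, and press it on against the plate's lug so that the plate slides home and is pressed firmly against the fence: push the thumb post with about 14 N for a moment, never 18 N. Let go of the clip, and with it holding the plate there press the centre punch fully down and release it; then swing the clip back until it is well clear of the plate, leaving the plate flush against the fence. Touch only the clip and the punch, not the plate, and leave the can, the jar and the screwdriver where they are.

Things in the scene. Friction and masses are not known exactly. Their poses are not given: they have to be found in the camera images.
- jig: marking jig, fixed: dark steel bed 220 (x) x 200 (y) mm, top face 20 mm above the table. Origin: centre of its underside; z up, +y from the clip's side to the fence. Two side guides 5 mm high let the plate slide along y only. An aluminium bracket (column 24 x 22 mm at x 32, y 70; arm 24 mm wide reaching over the plate to y 6, top 46 mm above the bed) carries the punch
- pivot (a point): axis of the clip's pivot screw at the level of the bed's top face; fixed to the jig at x -85, y -18 mm. The screw's head ends 20 mm above the bed
- clip (a joint): swing of the clip, rad: 0 = along the jig's +x, growing towards the fence (counter-clockwise from above). Starts -1.1 to -0.7; the toe meets the plate at about -0.4, rides up 3 mm onto it, is home against the lug at about 0 to 0.12, as the fence is set. Stays where left; turns from -1.25 to 0.3. Takes 1 to 2 N at the post in the open, up to 10 N climbing and pushing the plate. Below -0.55 it is clear of the plate
- post (a point): centre of the clip's thumb post, an upright steel pin 12 mm in diameter and 27 mm tall (15 to 42 mm above the bed), 65 mm from the pivot. It stands on the clip's steel bar (84 x 14 mm, top face 15 mm above the bed) and never rises or tilts. It can be pushed from any side, or straddled by the open fingers, their tips 3 mm or more above the bar; x points along the bar
- toe (a point): middle of the underside of the clip's ski-shaped toe, at the end of the spring leaf beneath the bar, 95 mm from the pivot; 1 mm above the bed off the plate, on the plate's face (4 mm above the bed) when on it. The toe's lips rise to both sides and end 17 mm from this point. The leaf flexes only upward and presses down with about 3 N
- plate: loose steel plate 90 (x) x 60 (y) x 4 mm, about 0.15 kg, flat on the bed between the side guides, 2 to 11 mm short of the fence. Origin: centre of its underside; axes as the jig's. On it stands a lug 26 x 6 mm, 10 mm tall, its face towards the clip at y +3, x -2 to 24 mm; when the toe's lip touches that face the toe is at about y -14 mm
- plate_edge (a point): middle of the plate's lower edge on the fence's side (plate y +30 mm); it lies at the fence's face when the plate is flush
- fence (a point): a fixed point of the jig (x -20, y 42 mm, bed level) at the middle of the place where the fence is set. The fence is a straight steel bar 100 x 12 x 10 mm along x, fixed before each job so that its face towards the plate stands somewhere between jig y 26 and 36 mm: where exactly is not reported. Flush with the fence means the plate's edge against that face
- punch (a joint): how far the centre punch is pressed, m: 0 up, 0.008 fully down; spring return, about 2 N at first and 6 N at the bottom
- punch_top (a point): middle of the top of the punch's round steel cap, 24 mm in diameter, 58.5 mm above the bed when up; press straight down. At jig x 32, y 18 mm
- can: bystander: metal can with a paper label, 74 mm in diameter, 100 mm tall; origin at the centre of its underside
- jar: bystander: glass jar with a steel cap, 64 mm in diameter, 85 mm tall; origin at the centre of its underside
- screwdriver: bystander: screwdriver lying on the table
Not all that is in view belongs to the job. Several things have the shape of the plate; the one meant has the colours described above.

How it is judged:
On the way, in this order (a step that is already met when the one before it is completed fails the run):
1. the clip's toe is on the plate, up against the lug, and the plate is pressed against the fence with at least 2 N for 0.2 s (y of toe in the frame of plate above -0.016 m and height (world z) of toe above 0.0225 m and y of plate_edge in the frame of fence above -0.0015 m and contact force between plate and fence above 2 N), for 0.2 s.
2. the fingers are off the clip, the toe is still home on the plate, the plate flush (within 1.5 mm), and the punch is pressed to at least 6.5 of its 8 mm (y of toe in the frame of plate above -0.016 m and height (world z) of toe above 0.0225 m and y of plate_edge in the frame of fence above -0.0015 m and value of joint punch above 0.0065 m and contact force between the fingers and clip below 0.1 N), for 0.1 s.
3. the clip is swung clear of the plate (value of joint clip below -0.55 rad), for 0.1 s.
At the end, for the whole second after the job is handed in: the clip is clear of the plate (swing angle below -0.55 rad), the punch is up again (within 1.5 mm), and the plate lies at rest flat on the bed with its edge within 1.5 mm of the fence (y of plate_edge in the frame of fence above -0.0015 m and value of joint clip below -0.55 rad and value of joint punch below 0.0015 m and linear speed of plate below 0.01 m/s and z of plate in the frame of jig below 0.022 m and angle between plate's own z axis and vertical below 0.04 rad); the robot touches nothing.
It fails at once if the robot pushes the clip with over 18 N (contact force between any of the fingers, the arm and clip above 18 N).
It fails at once if the robot touches the plate (contact force between any of the fingers, the arm and plate above 0.5 N).
It fails at once if a bystander is moved by more than 15 mm (distance of any of can, jar, screwdriver from where it was at the start of the episode above 0.015 m).
It also fails if it takes over 70 s, if anything falls off the work surface, if the arm or the gripper's body presses on something with over 40 N, if the wrist force passes 120 N, or if a joint passes its speed limit or range.

## Robot

A 6-joint arm with a two-finger parallel gripper is mounted at the origin on the work surface. World frame = base frame: x ahead of the robot, y to its left, z up, the work surface at z = 0. Lengths are in m, angles in rad, forces in N, time in s.
With the tool pointing down it reaches from about 0.25 to 0.725 m from the base axis. Payload 4 kg.
Tool frame: the origin (TCP) lies on the centre line of the jaws, within the pads' length; the fingertips stand 14 mm ahead of it and the grasp point (between the pads) lies 5 mm behind it; z points along the fingers, x is the direction in which the jaws open and shut, and the axes are right-handed (so a half turn about z gives the same grasp; the last joint's range is limited). The gripper opens to 85 mm and grips with 20 to 120 N. Pads are 22 mm wide; open, the fingers measure 114 mm over their backs; the gripper's body (76 mm by 85 mm) begins 54 mm behind the grasp point. The pads swing forward as they close: fully open they stand 13 mm farther back than shut.
Start: joints at [1.215, 0.241, 0.005, 1.335, 0, 1.571], TCP at [0.174, 0.469, 0.21] pointing down, gripper open.
Joint ranges: [-2.72, 2.72], [-1.05, 1.87], [-1.09, 1.28], [-1.99, 2.15], [-1.42, 1.44], [-3.14, 3.14]. Speed limits (rad/s): [2.79, 2.79, 3.14, 3.14, 3.14, 3.14].

## Interface

Orientations are given as a unit quaternion [x, y, z, w].
In Python, from workcell import bot gives the robot as it stands.
- The arm moves only by the tool play_rows, never from a script. Its argument "motion" is a list of rows, each an object with "fingers": the closure, from -1 (fully open) to 1 (shut), so that 0 is half open; "translation": the shift along the tool's x, y, z in cm, a list of three; "roll": the turn about the tool's z in degrees. A call has 1 to 20 rows; each row is the pose to reach, as a shift and turn from the pose commanded when the call began, along the tool's axes at that moment; what a row does not reach only later rows make up. A row lasts 1/12 s, in which the tool goes at most 41.7 mm and 7.16 degrees, less where a joint would pass 70% of its speed; a pose out of reach is approached as far as the arm can. A call with a gripper value outside its range is refused whole. The fingers move at their own pace and stop on an object; the grip force is fixed at half the most. Time passes only in rows, so rows that repeat a pose let the fingers close. It gives the time, the measured TCP pose, the force and the opening at its end, in the units of the state.
- bot.get_obs(): the state, without advancing time (a new reading comes with each control period).
- bot.camera(name): name is "scene" or "top" or "wrist"; returns a dict with "pixels" (480x640x3 uint8, red, green, blue), "intrinsics" (3x3 intrinsics, pixels), "world_to_cam" (4x4, takes a point from world to camera coordinates). Camera axes: x right, y down, z forward; pixel columns grow to the right and rows downward; lengths in m; the calibration is good to about 2 mm. A picture is of the moment at which its call begins. There is no depth.
- bot.job_done(): hands the job in, once; it reports no verdict.
The state is a dict: "clock": time; "joint_pos": joint angles; "joint_vel": joint speeds; "tau": joint torques, N m; "eef_pos": TCP position; "tool_rot": TCP orientation; "ft_force": force on the tool from outside, world axes, zero at the start; "ft_torque": the same for the moment, N m; "grip_width": finger opening in m.
Only numpy, scipy, OpenCV 4.12 (cv2) and the standard library are available. Lean on these libraries where they do the work, as an engineer would, in place of code of your own. Each camera call takes 0.05 s, during which the arm holds its last target. There are 200 camera calls.

## Working session

There is one attempt and no reset: what is moved stays moved. The work goes in short steps, Python scripts to look and compute and a tool call to move; the robot and the scene stay as the last step left them, time stands still between calls to the robot, and variables do not carry over. Pictures are saved under pics/ and viewed, about 8 in all and at most 12, crops included, and the job is handed in when it is done.

Besides the shell and the picture viewer there is one more tool, called after ">>>" as name([rows], argument=value, ...), one row to a line, values as JSON. play_rows: Moves the arm, as the interface text tells. Its arguments: {"type":"object","properties":{"motion":{"type":"array","items":{"type":"object","properties":{"fingers":{"type":"number"},"translation":{"type":"array","items":{"type":"number"}},"roll":{"type":"number"}}}}},"required":["motion"]}

```bash
mkdir -p pics
cat > h.py <<'E'
import numpy as np, cv2
from workcell import bot
def snap(n,f,crop=None,s=1):
    c=bot.camera(n); im=c["pixels"][:,:,::-1]; np.savez('pics/'+f+'.npz',**c)
    if crop: x0,y0,x1,y1=crop; im=im[y0:y1,x0:x1]
    cv2.imwrite('pics/'+f+'.png',cv2.resize(im,None,fx=s,fy=s,interpolation=cv2.INTER_CUBIC)); return c
def ray(f,uv,z):
    c=np.load('pics/'+f+'.npz'); T=c['world_to_cam'];R,t=T[:3,:3],T[:3,3]
    o=-R.T@t; d=R.T@np.linalg.inv(c['intrinsics'])@[uv[0],uv[1],1]
    return o+d*(z-o[2])/d[2]
def proj(f,p):
    c=np.load('pics/'+f+'.npz'); q=c['intrinsics']@(c['world_to_cam']@np.r_[p,1])[:3]; return q[:2]/q[2]
E
python3 - <<'E'
from h import *
snap('top','top0'); snap('scene','sc0')
o=bot.get_obs(); print({k:np.round(v,3) for k,v in o.items()})
E
```

```text
{'clock': np.float64(0.1), 'joint_pos': array([ 1.215,  0.241,  0.004,  1.335, -0.   ,  1.571]), 'joint_vel': array([-0.001, -0.001,  0.005, -0.003,  0.   ,  0.001]), 'tau': array([-0.0000e+00, -3.7314e+01,  2.5301e+01,  1.1000e-02, -0.0000e+00,
        0.0000e+00]), 'eef_pos': array([0.174, 0.468, 0.209]), 'tool_rot': array([ 0.821,  0.571, -0.001,  0.001]), 'ft_force': array([-0.816, -0.187, -0.229]), 'ft_torque': array([-0.038, -0.035,  0.052]), 'grip_width': np.float64(0.085)}
```

View pics/top0.png

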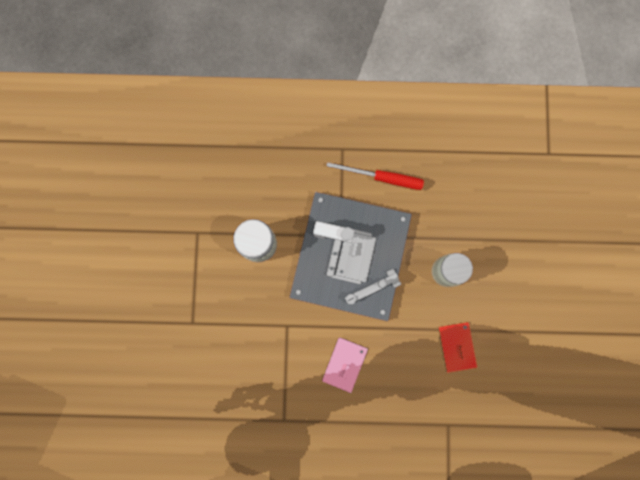

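View pics/sc0.png

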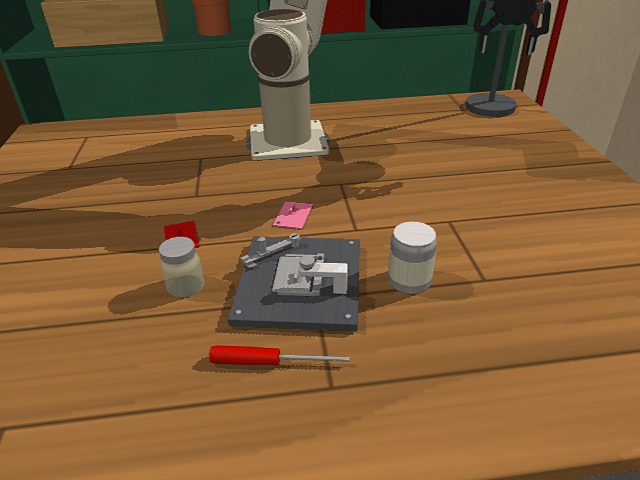

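The overview shows three plate shapes: steel in the jig (top ~352,257), pink (346,365) and red (458,347). Only the one in the jig is steel-coloured, and it lies between the guides. I'll confirm that in a crop.

Run:
```python
from h import *
im=cv2.imread('pics/top0.png')[185:330,280:425]; cv2.imwrite('pics/c1.png',cv2.resize(im,None,fx=4.1,fy=4.1,interpolation=cv2.INTER_CUBIC))
for n,uv in dict(sw=(315,193),se=(412,212),ne=(390,320),nw=(291,299)).items(): print(n,ray('top0',uv,.02))
print(ray('top0',(254,239),.1),ray('top0',(456,268),.085),ray('top0',(327,165),.01),ray('top0',(423,186),.01))
c=np.load('pics/top0.npz');T=c['world_to_cam'];print(-T[:3,:3].T@T[:3,3],c['intrinsics'])
```

```text
sw [0.69601831 0.04989705 0.02      ]
se [ 0.66175296 -0.14606255  0.02      ]
ne [ 0.44584224 -0.10354303  0.02      ]
nw [0.48216552 0.09173505 0.02      ]
[0.58943145 0.15886306 0.1       ] [ 0.54581468 -0.21763813  0.085     ] [0.75731075 0.0269587  0.01      ] [ 0.71801676 -0.17002082  0.01      ]
[0.46513653 0.03001566 1.08772266] [[538.97798192   0.         322.81404216]
 [  0.         538.97798192 240.14632535]
 [  0.           0.           1.        ]]
```

View pics/c1.png

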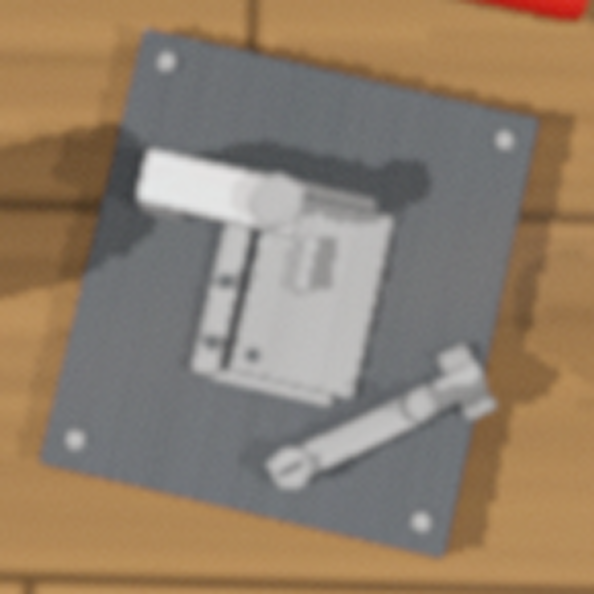

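The crop confirms the layout. The steel plate with its lug is in the jig at crop (310,290). The fence bar is at its left (225,280), the pivot screw at (290,467), the post at (421,403) and the punch cap at (275,200).

```bash
cat >> h.py <<'E'
from scipy.optimize import least_squares
def fitjig(f,obs):  # obs: list of (jig xyz from bed top, uv)
    def w(p,q): c,s=np.cos(p[2]),np.sin(p[2]); return np.array([p[0]+c*q[0]-s*q[1],p[1]+s*q[0]+c*q[1],.02+q[2]])
    r=least_squares(lambda p:np.ravel([proj(f,w(p,q))-uv for q,uv in obs]),[.571,-.027,-.19],loss='soft_l1')
    return r.x,r.fun
E
python3 - <<'E'
from h import *
k=lambda a,b:np.array([280+a/4.1-.38,185+b/4.1-.38])
obs=[((.11,.1,0),k(147,30)),((.11,-.1,0),k(538,120)),((-.11,-.1,0),k(443,556)),((-.11,.1,0),k(41,462)),((-.085,-.018,.02),k(290,467)),((.032,.018,.0585),k(275,200))]
p,r=fitjig('top0',obs); print(p,np.round(r,1))
c,s=np.cos(p[2]),np.sin(p[2]);R=np.array([[c,-s],[s,c]])
post=ray('top0',k(421,403),.062)[:2]; j=R.T@(post-p[:2]); d=j-[-.085,-.018]
print('post',post,j,np.linalg.norm(d),np.arctan2(d[1],d[0]))
for n,a,z in [('plateedge near fence',k(232,370),.024),('fence face',k(222,372),.03),('lugface',k(330,262),.034),('plate clip side',k(352,398),.024),('pl2',k(392,215),.024)]: print(n,R.T@(ray('top0',a,z)[:2]-p[:2]))
E
```

```text
[ 0.57194242 -0.02446299 -0.20850454] [-0.8 -1.   0.7 -0.5  0.3  0.9 -0.8  0.2  0.2  0.2  0.2  0. ]
post [ 0.51596384 -0.08311648] [-0.04262507 -0.06897054] 0.06628447291343172 -0.877223070356769
plateedge near fence [-0.04537421  0.01928844]
fence face [-0.04780447  0.02379536]
lugface [ 0.01523644 -0.01459469]
plate clip side [-0.0452053  -0.03988799]
pl2 [ 0.04580308 -0.03924425]
```

>>> play_rows([
  {"fingers": 1,"translation": [-42.4,48.9,2],"roll": 41.8},
  {"fingers": 1,"translation": [-42.4,48.9,2],"roll": 41.8},
  {"fingers": 1,"translation": [-42.4,48.9,2],"roll": 41.8},
  {"fingers": 1,"translation": [-42.4,48.9,2],"roll": 41.8},
  {"fingers": 1,"translation": [-42.4,48.9,2],"roll": 41.8},
  {"fingers": 1,"translation": [-42.4,48.9,2],"roll": 41.8},
  {"fingers": 1,"translation": [-42.4,48.9,2],"roll": 41.8},
  {"fingers": 1,"translation": [-42.4,48.9,2],"roll": 41.8},
  {"fingers": 1,"translation": [-42.4,48.9,2],"roll": 41.8},
  {"fingers": 1,"translation": [-42.4,48.9,2],"roll": 41.8},
  {"fingers": 1,"translation": [-42.4,48.9,2],"roll": 41.8},
  {"fingers": 1,"translation": [-42.4,48.9,2],"roll": 41.8},
  {"fingers": 1,"translation": [-42.4,48.9,2],"roll": 41.8},
  {"fingers": 1,"translation": [-42.4,48.9,2],"roll": 41.8},
  {"fingers": 1,"translation": [-42.4,48.9,2],"roll": 41.8},
  {"fingers": 1,"translation": [-42.4,48.9,2],"roll": 41.8},
  {"fingers": 1,"translation": [-42.4,48.9,2],"roll": 41.8},
  {"fingers": 1,"translation": [-42.4,48.9,2],"roll": 41.8},
  {"fingers": 1,"translation": [-42.4,48.9,2],"roll": 41.8},
  {"fingers": 1,"translation": [-42.4,48.9,2],"roll": 41.8},
])

```text
clock: 1.77
eef_pos: [0.4841, -0.098, 0.1901]
tool_rot: [0.971, 0.241, -0.0, -0.0]
ft_force: [0.1, 0.6, -0.3]
grip_width: 0.0001
```

Run:
```python
from h import *
snap('wrist','w1')
o=bot.get_obs(); print({k:np.round(v,3) for k,v in o.items()})
P=(.5154,-.082,.062); print(proj('w1',P),proj('w1',(.4851,-.0245,.04)))
```

```text
{'clock': np.float64(1.817), 'joint_pos': array([-0.2  ,  0.239, -0.05 ,  1.283,  0.   ,  0.884]), 'joint_vel': array([ 0.003, -0.004,  0.004, -0.003, -0.   ,  0.001]), 'tau': array([-3.0700e-01, -3.6509e+01,  2.4929e+01, -6.0000e-03, -1.3000e-02,
        2.0000e-03]), 'eef_pos': array([ 0.484, -0.098,  0.19 ]), 'tool_rot': array([ 0.97 ,  0.241, -0.   , -0.   ]), 'ft_force': array([0.467, 0.306, 0.134]), 'ft_torque': array([-0.072,  0.016,  0.013]), 'grip_width': np.float64(-0.0)}
[364.96911389 221.33642664] [364.56609255 135.09729218]
```

View pics/w1.png

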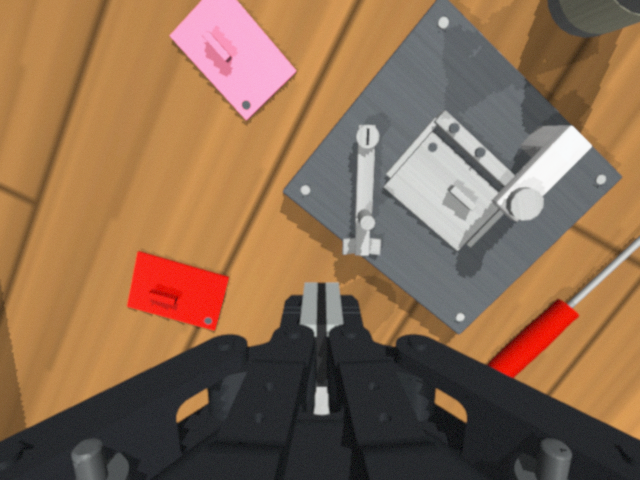

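Wrist view: post top at (368,222) and pivot at (368,136), both within 3 px (about 2 mm) of the prediction. The shut fingertips end at (322,283). I'll check the tip height from that, then go down.

Run:
```python
from h import *
for d in (0,.007,.014,.021,.027): 
  p=np.array([.4841,-.098,.1901-d])
  y=np.array([np.sin(.485),-np.cos(.485),0]);x=np.array([np.cos(.485),np.sin(.485),0])
  print(d,*[np.round(proj('w1',p+s*y*.011+t*x)) for s in(-1,1) for t in (0,-.0075,.0075)])
```

```text
0 [319. 261.] [302. 261.] [335. 261.] [319. 306.] [303. 306.] [335. 306.]
0.007 [319. 256.] [303. 256.] [335. 256.] [319. 299.] [304. 299.] [334. 299.]
0.014 [319. 252.] [304. 252.] [334. 252.] [319. 293.] [304. 293.] [334. 294.]
0.021 [319. 248.] [304. 248.] [334. 248.] [319. 288.] [305. 288.] [334. 288.]
0.027 [319. 244.] [305. 244.] [334. 244.] [319. 284.] [305. 284.] [333. 284.]
```

>>> play_rows([
  {"fingers": 1,"translation": [0,0,4],"roll": 0},
  {"fingers": 1,"translation": [0,0,8],"roll": 0},
  {"fingers": 1,"translation": [0,0,10],"roll": 0},
  {"fingers": 1,"translation": [0,0,10.5],"roll": 0},
  {"fingers": 1,"translation": [0,0,10.5],"roll": 0},
])

```text
clock: 2.23
eef_pos: [0.4833, -0.0979, 0.0841]
tool_rot: [0.97, 0.241, -0.002, -0.001]
ft_force: [0.9, 0.4, -0.3]
grip_width: -0.0001
```

Run:
```python
from h import *
snap('scene','s1',(150,160,350,310),4)
e=bot.get_obs()['eef_pos'];
for d in (-.014,0,.014,.027): print(d,(proj('s1',e-[0,0,d])-[150,160])*4)
```

```text
-0.014 [397.61913574 202.11087186]
0 [400.99388427 229.23396252]
0.014 [404.30555056 255.8500567 ]
0.027 [407.32571762 280.12335122]
```

View pics/s1.png

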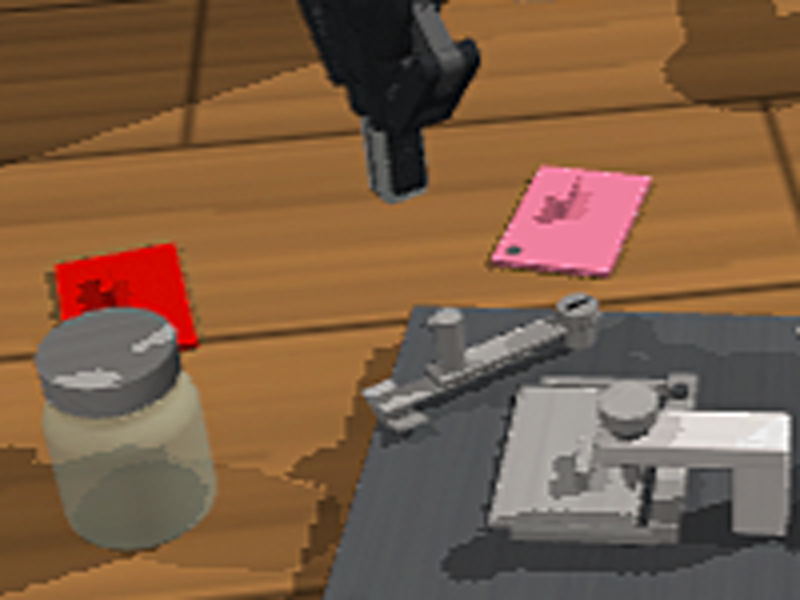

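Run:
```python
from h import *
p=[0.57194242,-0.02446299,-0.20850454];c,s=np.cos(p[2]),np.sin(p[2])
w=lambda x,y,z:np.array([p[0]+c*x-s*y,p[1]+s*x+c*y,.02+z])
f=lambda q:(proj('s1',q)-[150,160])*4
print('post',f([.5154,-.082,.062]),'pivot',f(w(-.085,-.018,.02)),'punch',f(w(.032,.018,.0585)),'corner',f(w(-.11,-.1,0)))
from scipy.spatial.transform import Rotation as Ro
R1=Ro.from_quat([.97,.241,0,0]).as_matrix(); o=bot.get_obs();R2=Ro.from_quat(o['tool_rot']).as_matrix()
e1=np.array([.4841,-.098,.1901]);e2=o['eef_pos']
r=least_squares(lambda t:np.r_[proj('w1',e1+R1@t)-[322,283],proj('s1',e2+R2@t)-[150+398/4,160+197/4]],[0,0,.014]);print(r.x,r.fun)
```

```text
post [446.3242657  310.55996356] pivot [575.75739942 299.17526647] punch [626.34807162 394.88387343] corner [411.03963706 298.15799359]
[ 0.00122703 -0.00562369 -0.0133217 ] [-0.46936513  0.65383941  3.15135479  0.84195997]
```

Both views put the shut fingertips about 13–16 mm behind the reported TCP, not 14 mm ahead of it. The calibration itself checks out on the post and pivot. I'll go lower beside the clip and check again.

>>> play_rows([
  {"fingers": 1,"translation": [0,0,1.5],"roll": 0},
  {"fingers": 1,"translation": [0,0,3],"roll": 0},
  {"fingers": 1,"translation": [0,0,3],"roll": 0},
  {"fingers": 1,"translation": [0,0,3],"roll": 0},
])

```text
clock: 2.62
eef_pos: [0.4858, -0.099, 0.0567]
tool_rot: [0.971, 0.241, 0.001, 0.0]
ft_force: [-0.3, -0.7, 1.5]
grip_width: -0.0002
```

Run:
```python
from h import *
snap('scene','s2',(200,180,320,270),6.6)
e=bot.get_obs()['eef_pos'];print(e)
for d in (-.014,0,.014,.027): print(d,(proj('s2',e-[0,0,d])-[200,180])*6.6)
```

```text
[ 0.48623385 -0.09918894  0.05708975]
-0.014 [334.20683531 295.29982711]
0 [339.60141512 338.39293165]
0.014 [344.89692197 380.69461942]
0.027 [349.72783305 419.28501268]
```

View pics/s2.png

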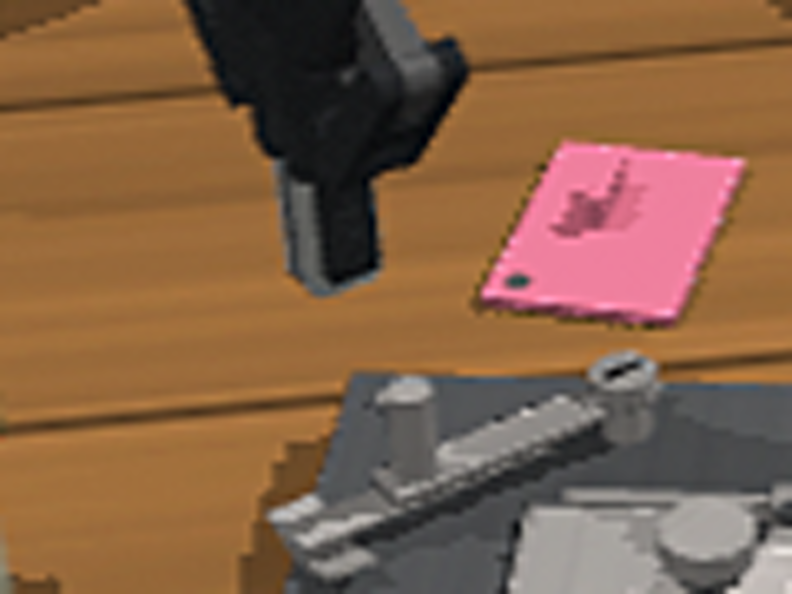

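Tip at crop (325,290), which is about 15 mm behind the TCP again, at z≈0.072. I'll go down in stages and watch the force in case the stated geometry turns out to be right.

>>> play_rows([
  {"fingers": 1,"translation": [0,0,1],"roll": 0},
  {"fingers": 1,"translation": [0,0,1.8],"roll": 0},
  {"fingers": 1,"translation": [0,0,1.8],"roll": 0},
  {"fingers": 1,"translation": [0,0,2.1],"roll": 0},
  {"fingers": 1,"translation": [0,0,2.3],"roll": 0},
  {"fingers": 1,"translation": [0,0,2.5],"roll": 0},
  {"fingers": 1,"translation": [0,0,2.5],"roll": 0},
])

```text
clock: 3.25
eef_pos: [0.4846, -0.0991, 0.0298]
tool_rot: [0.971, 0.24, -0.0, -0.0]
ft_force: [0.4, 0.5, 0.3]
grip_width: 0.0001
```

```bash
cat >> h.py <<'E'
from scipy.spatial.transform import Rotation as Ro
PIV=np.array([.4860,-.0240]); YAW=-.2085; H=.0145
def rows(ths,z,rho=.065,h=H,base=None):
    """rows moving fist (behind post by h along tangent) for clip angles ths"""
    o=bot.get_obs(); R=Ro.from_quat(o['tool_rot']).as_matrix(); e=o['eef_pos'] if base is None else np.array(base)
    a0=np.arctan2(R[1,0],R[0,0])
    for t in ths:
        a=YAW+t; p=PIV+np.array([np.cos(a)*rho+np.sin(a)*h, np.sin(a)*rho-np.cos(a)*h])
        d=R.T@(np.r_[p,z]-e); print(np.round(t,3),np.round(d*100,2).tolist(),round(-np.degrees(a+np.pi/2-a0),1))
def where():
    o=bot.get_obs(); R=Ro.from_quat(o['tool_rot']).as_matrix(); e=o['eef_pos']
    d=e[:2]-PIV; a=np.arctan2(R[1,0],R[0,0])-np.pi/2   # tool 'bar' direction
    u=np.array([np.cos(a),np.sin(a)]);v=np.array([-u[1],u[0]])
    rho=d@u; lat=d@v; f=o['ft_force'][:2]; print('t',o['clock'],'toolθ %.3f rho %.4f lat %.4f θpost(h=H) %.3f z %.4f'%(a-YAW,rho,lat,a-YAW+np.arcsin((lat+H)/.065),e[2]),'f_push %.1f f_rad %.1f fz %.1f'%(-f@v,f@u,o['ft_force'][2]))
E
python3 - <<'E'
from h import *
where(); rows([-.95,-.9,-.877,-.85,-.8],.027)
E
```

```text
t 3.25 toolθ -0.877 rho 0.0657 lat -0.0363 θpost(h=H) -1.218 z 0.0298 f_push -0.6 f_rad -0.3 fz 0.3
-0.95 [1.7, -0.2, 0.28] 4.2
-0.9 [2.03, -0.11, 0.28] 1.3
-0.877 [2.18, -0.07, 0.28] 0.0
-0.85 [2.35, -0.04, 0.28] -1.5
-0.8 [2.68, 0.02, 0.28] -4.4
```

>>> play_rows([
  {"fingers": 1,"translation": [0,0,0.28],"roll": 0},
  {"fingers": 1,"translation": [0.8,0,0.28],"roll": 0},
  {"fingers": 1,"translation": [1.4,0,0.28],"roll": 0},
  {"fingers": 1,"translation": [1.7,0,0.28],"roll": 0},
  {"fingers": 1,"translation": [2.0,0,0.28],"roll": 0},
  {"fingers": 1,"translation": [2.2,0,0.28],"roll": 0},
  {"fingers": 1,"translation": [2.35,0,0.28],"roll": -1.5},
  {"fingers": 1,"translation": [2.5,0,0.28],"roll": -3},
  {"fingers": 1,"translation": [2.7,0,0.28],"roll": -4.4},
  {"fingers": 1,"translation": [2.7,0,0.28],"roll": -4.4},
])

```text
clock: 4.08
eef_pos: [0.5091, -0.0864, 0.0274]
tool_rot: [0.961, 0.278, 0.0, -0.0]
ft_force: [-0.3, -1.5, 0.1]
grip_width: 0.0001
```

Run:
```python
from h import *
where(); rows(np.arange(-.75,-.34,.05),.027); snap('scene','s3',(200,180,320,270),6.6)
```

```text
t 4.0833 toolθ -0.799 rho 0.0651 lat -0.0139 θpost(h=H) -0.789 z 0.0274 f_push 1.1 f_rad 1.1 fz 0.1
-0.75 [0.25, 0.06, 0.04] -2.8
-0.7 [0.58, 0.1, 0.04] -5.6
-0.65 [0.91, 0.14, 0.04] -8.5
-0.6 [1.25, 0.15, 0.04] -11.4
-0.55 [1.58, 0.15, 0.04] -14.2
-0.5 [1.91, 0.13, 0.04] -17.1
-0.45 [2.24, 0.1, 0.04] -20.0
-0.4 [2.57, 0.05, 0.04] -22.8
-0.35 [2.9, -0.02, 0.04] -25.7
```

View pics/s3.png

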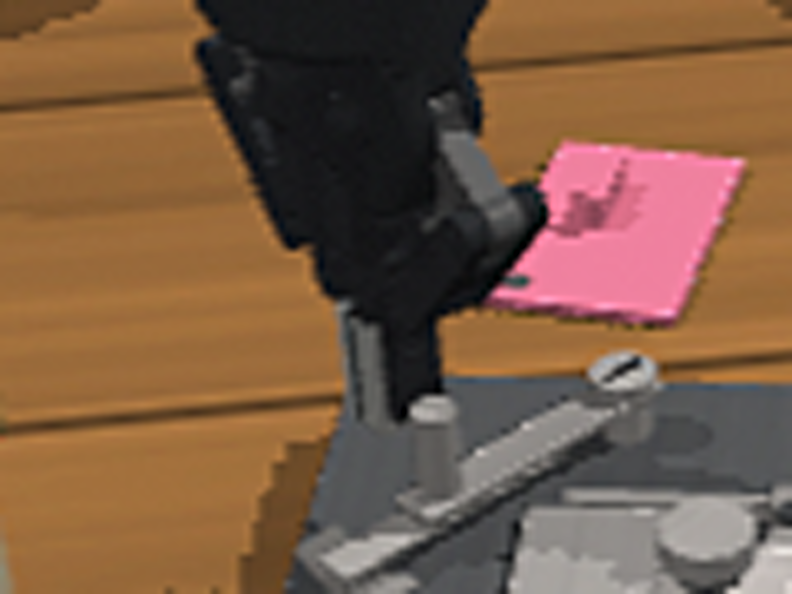

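Contact made and the post has moved. The tip's bottom edge shows at about (390,422). I'll check the overlap height from that.

Run:
```python
from h import *
o=bot.get_obs();e=o['eef_pos'];R=Ro.from_quat(o['tool_rot']).as_matrix()
for d in (.008,.012,.016,.020,.024): print(d,*[np.round((proj('s3',e+R@[x,y,-d])-[200,180])*6.6) for x,y in((0,-.011),(0,.011),(.0085,-.011),(.0085,.011),(-.0085,.011))])
```

```text
0.008 [432. 432.] [364. 465.] [450. 447.] [382. 480.] [346. 451.]
0.012 [431. 420.] [363. 453.] [449. 435.] [381. 468.] [345. 439.]
0.016 [430. 408.] [361. 441.] [448. 422.] [379. 456.] [343. 427.]
0.02 [428. 396.] [360. 429.] [447. 410.] [378. 443.] [342. 414.]
0.024 [427. 384.] [358. 417.] [445. 398.] [376. 431.] [340. 402.]
```

>>> play_rows([
  {"fingers": 1,"translation": [-0.3,0.0,0.3],"roll": 0},
  {"fingers": 1,"translation": [-0.3,0.0,0.6],"roll": 0},
  {"fingers": 1,"translation": [0.25,0.06,0.6],"roll": -2.8},
  {"fingers": 1,"translation": [0.58,0.1,0.6],"roll": -5.6},
  {"fingers": 1,"translation": [0.91,0.14,0.6],"roll": -8.5},
  {"fingers": 1,"translation": [1.25,0.15,0.6],"roll": -11.4},
  {"fingers": 1,"translation": [1.58,0.15,0.6],"roll": -14.2},
  {"fingers": 1,"translation": [1.91,0.13,0.6],"roll": -17.1},
  {"fingers": 1,"translation": [1.91,0.13,0.6],"roll": -17.1},
])

```text
clock: 4.88
eef_pos: [0.525, -0.0771, 0.0207]
tool_rot: [0.909, 0.418, -0.001, -0.001]
ft_force: [-0.1, -0.1, -0.2]
grip_width: 0.0004
```

Run:
```python
from h import *
where(); rows(np.arange(-.48,-.1,.03),.021)
```

```text
t 4.8833 toolθ -0.501 rho 0.0642 lat -0.0149 θpost(h=H) -0.507 z 0.0207 f_push 0.1 f_rad 0.0 fz -0.2
-0.48 [0.17, 0.11, -0.03] -1.2
-0.45 [0.37, 0.14, -0.03] -2.9
-0.42 [0.57, 0.17, -0.03] -4.6
-0.39 [0.77, 0.2, -0.03] -6.3
-0.36 [0.96, 0.22, -0.03] -8.1
-0.33 [1.16, 0.23, -0.03] -9.8
-0.3 [1.36, 0.24, -0.03] -11.5
-0.27 [1.56, 0.24, -0.03] -13.2
-0.24 [1.76, 0.23, -0.03] -14.9
-0.21 [1.96, 0.22, -0.03] -16.7
-0.18 [2.16, 0.2, -0.03] -18.4
-0.15 [2.36, 0.18, -0.03] -20.1
-0.12 [2.56, 0.15, -0.03] -21.8
```

>>> play_rows([
  {"fingers": 1,"translation": [0.17,0.06,0],"roll": -1.2},
  {"fingers": 1,"translation": [0.37,0.1,0],"roll": -2.9},
  {"fingers": 1,"translation": [0.57,0.13,0],"roll": -4.6},
  {"fingers": 1,"translation": [0.77,0.16,0],"roll": -6.3},
  {"fingers": 1,"translation": [0.96,0.18,0],"roll": -8.1},
  {"fingers": 1,"translation": [1.06,0.19,0],"roll": -9},
])

```text
clock: 5.38
eef_pos: [0.532, -0.0719, 0.0209]
tool_rot: [0.873, 0.487, -0.002, 0.0]
ft_force: [-4.4, -5.5, 1.4]
grip_width: -0.0005
```

Run:
```python
from h import *
where(); rows(np.arange(-.34,-.04,.02),.021)
```

```text
t 5.3833 toolθ -0.345 rho 0.0643 lat -0.0165 θpost(h=H) -0.376 z 0.0209 f_push 7.0 f_rad -0.9 fz 1.4
-0.34 [0.23, 0.07, -0.01] -0.3
-0.32 [0.36, 0.1, -0.01] -1.4
-0.3 [0.5, 0.13, -0.01] -2.6
-0.28 [0.63, 0.15, -0.01] -3.7
-0.26 [0.76, 0.17, -0.01] -4.8
-0.24 [0.89, 0.18, -0.01] -6.0
-0.22 [1.02, 0.2, -0.01] -7.1
-0.2 [1.16, 0.21, -0.01] -8.3
-0.18 [1.29, 0.22, -0.01] -9.4
-0.16 [1.42, 0.22, -0.02] -10.6
-0.14 [1.55, 0.23, -0.02] -11.7
-0.12 [1.69, 0.23, -0.02] -12.9
-0.1 [1.82, 0.22, -0.02] -14.0
-0.08 [1.95, 0.22, -0.02] -15.2
-0.06 [2.09, 0.21, -0.02] -16.3
-0.04 [2.22, 0.2, -0.02] -17.5
```

>>> play_rows([
  {"fingers": 1,"translation": [0.08,0.02,0],"roll": -0.7},
  {"fingers": 1,"translation": [0.16,0.04,0],"roll": -1.4},
  {"fingers": 1,"translation": [0.23,0.05,0],"roll": -2},
])

```text
clock: 5.63
eef_pos: [0.5333, -0.0708, 0.0209]
tool_rot: [0.865, 0.502, -0.003, 0.0]
ft_force: [-4.9, -6.1, 1.4]
grip_width: 0.0003
```

Run:
```python
from h import *
where()
```

```text
t 5.6333 toolθ -0.311 rho 0.0643 lat -0.0171 θpost(h=H) -0.351 z 0.0209 f_push 7.7 f_rad -1.2 fz 1.4
```

>>> play_rows([
  {"fingers": 1,"translation": [0.1,0.02,0],"roll": -0.9},
  {"fingers": 1,"translation": [0.2,0.04,0],"roll": -1.7},
  {"fingers": 1,"translation": [0.3,0.05,0],"roll": -2.6},
  {"fingers": 1,"translation": [0.4,0.06,0],"roll": -3.4},
])

```text
clock: 5.97
eef_pos: [0.5371, -0.0663, 0.0211]
tool_rot: [0.849, 0.528, -0.001, -0.0]
ft_force: [-2.7, -2.7, -1.3]
grip_width: 0.0001
```

Run:
```python
from h import *
where()
```

```text
t 5.9667 toolθ -0.251 rho 0.0646 lat -0.0152 θpost(h=H) -0.262 z 0.0211 f_push 3.7 f_rad -1.2 fz -1.3
```

>>> play_rows([
  {"fingers": 1,"translation": [0.13,0.01,0],"roll": -1.1},
  {"fingers": 1,"translation": [0.26,0.02,0],"roll": -2.3},
  {"fingers": 1,"translation": [0.4,0.03,0],"roll": -3.4},
  {"fingers": 1,"translation": [0.53,0.03,0],"roll": -4.6},
  {"fingers": 1,"translation": [0.66,0.03,0],"roll": -5.7},
  {"fingers": 1,"translation": [0.8,0.03,0],"roll": -6.9},
])

```text
clock: 6.47
eef_pos: [0.5421, -0.0588, 0.0212]
tool_rot: [0.816, 0.579, -0.0, 0.0]
ft_force: [-0.5, -4.3, -2.8]
grip_width: -0.0005
```

Run:
```python
from h import *
where()
```

```text
t 6.4667 toolθ -0.128 rho 0.0644 lat -0.0144 θpost(h=H) -0.126 z 0.0212 f_push 4.3 f_rad 0.9 fz -2.8
```

>>> play_rows([
  {"fingers": 1,"translation": [0.1,0.0,0],"roll": -0.9},
  {"fingers": 1,"translation": [0.2,0.0,0],"roll": -1.8},
  {"fingers": 1,"translation": [0.3,0.0,0],"roll": -2.6},
  {"fingers": 1,"translation": [0.4,0.0,0],"roll": -3.5},
])

```text
clock: 6.8
eef_pos: [0.5436, -0.0566, 0.0213]
tool_rot: [0.798, 0.603, -0.001, 0.002]
ft_force: [-0.4, -9.5, -3.7]
grip_width: -0.0003
```

Run:
```python
from h import *
where()
```

```text
t 6.8 toolθ -0.068 rho 0.0643 lat -0.0156 θpost(h=H) -0.085 z 0.0213 f_push 9.2 f_rad 2.2 fz -3.7
```

>>> play_rows([
  {"fingers": 1,"translation": [0.06,0.0,0],"roll": -0.5},
  {"fingers": 1,"translation": [0.12,0.0,0],"roll": -1},
  {"fingers": 1,"translation": [0.18,0.0,0],"roll": -1.5},
])

```text
clock: 7.05
eef_pos: [0.5439, -0.0565, 0.0213]
tool_rot: [0.79, 0.613, -0.002, 0.003]
ft_force: [-0.6, -14.5, -3.4]
grip_width: -0.0001
```

Run:
```python
from h import *
where()
```

```text
t 7.05 toolθ -0.044 rho 0.0642 lat -0.0170 θpost(h=H) -0.082 z 0.0213 f_push 14.2 f_rad 3.0 fz -3.4
```

Run:
```python
from h import *
a=snap('scene','s4')['pixels'][200:305,225:350,::-1]; b=snap('wrist','w4')['pixels'][:,:,::-1]; c=snap('top','t4')['pixels'][215:325,300:410,::-1]
r=lambda i,w,h:cv2.resize(i,(w,h),interpolation=cv2.INTER_CUBIC)
cv2.imwrite('pics/m4.png',np.vstack([np.hstack([r(a,476,400),r(c,324,400)])]))
cv2.imwrite('pics/m4w.png',b)
```

```text
(no output)
```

View pics/m4.png

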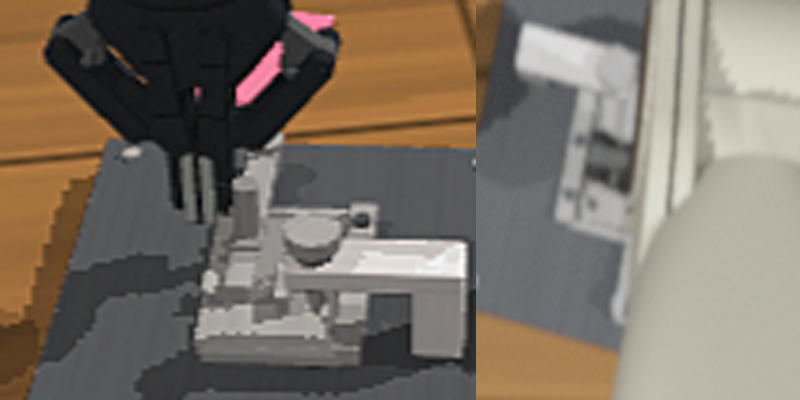

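The top crop seems to show the plate against the fence, with the dark gap gone near (600,200). I'll get the clip angle from the post top at scene (289.3,248.6).

Run:
```python
from h import *
p=np.array([0.57194242,-0.02446299]);c,s=np.cos(YAW),np.sin(YAW);R=np.array([[c,-s],[s,c]])
P=ray('s4',(225+245*125/476-.4,200+185*105/400-.4),.062)[:2]; j=R.T@(P-p);d=j-[-.085,-.018];print(P,j*1e3,np.linalg.norm(d),np.arctan2(d[1],d[0]))
# same method on the starting picture for bias
P=ray('s3',(200+434/6.6-.4,180+405/6.6-.4),.062)[:2]; j=R.T@(P-p);d=j-[-.085,-.018];print('s3',j*1e3,np.linalg.norm(d),np.arctan2(d[1],d[0]))
im=cv2.imread('pics/top0.png');t=np.load('pics/t4.npz')['pixels'][:,:,::-1]
f=lambda i:cv2.resize(i[225:290,325:365],(390,600),interpolation=cv2.INTER_CUBIC)
cv2.imwrite('pics/cmp.png',np.hstack([f(im),f(t)]))
```

```text
[ 0.55299483 -0.03783776] [-15.76875186 -17.00711582] 0.06923836752392439 0.014340578045284519
s3 [-34.10306138 -59.88498127] 0.06591547630529337 -0.6885713668539454
```

View pics/cmp.png

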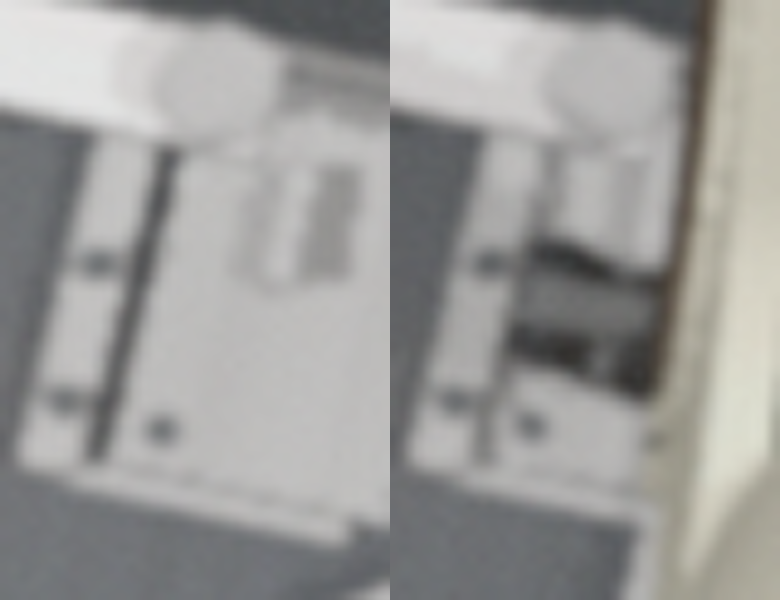

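The plate's hole moved about 4 mm towards the fence and the gap closed. The post is at θ≈0.01, so the fist's half-thickness is 14.5 mm, as given. Motion has stopped at 14 N, so the plate is home; I'll hold briefly.

>>> play_rows([
  {"fingers": 1,"translation": [0,0,0],"roll": 0},
  {"fingers": 1,"translation": [0,0,0],"roll": 0},
  {"fingers": 1,"translation": [0,0,0],"roll": 0},
  {"fingers": 1,"translation": [0.01,0,0],"roll": 0},
  {"fingers": 1,"translation": [0.01,0,0],"roll": 0},
  {"fingers": 1,"translation": [0.01,0,0],"roll": 0},
])

```text
clock: 7.7
eef_pos: [0.5439, -0.0565, 0.0214]
tool_rot: [0.791, 0.612, -0.002, 0.003]
ft_force: [-1.2, -13.1, -3.9]
grip_width: 0.0001
```

Run:
```python
from h import *
where()
```

```text
t 7.7 toolθ -0.044 rho 0.0642 lat -0.0170 θpost(h=H) -0.082 z 0.0214 f_push 13.0 f_rad 2.1 fz -3.9
```

>>> play_rows([
  {"fingers": 1,"translation": [-0.5,0,0],"roll": 0},
  {"fingers": 1,"translation": [-1.0,0,0],"roll": 0},
  {"fingers": 1,"translation": [-1.6,0,0],"roll": 0},
  {"fingers": 1,"translation": [-1.6,0,0],"roll": 0},
  {"fingers": 1,"translation": [-1.6,0,-3],"roll": 0},
  {"fingers": 1,"translation": [-1.6,0,-7],"roll": 0},
  {"fingers": 1,"translation": [-1.6,0,-9],"roll": 0},
  {"fingers": 1,"translation": [-1.6,0,-9],"roll": 0},
  {"fingers": 1,"translation": [-1.6,0,-9],"roll": 0},
])

```text
clock: 8.45
eef_pos: [0.5414, -0.0682, 0.1133]
tool_rot: [0.79, 0.613, 0.002, 0.001]
ft_force: [-0.5, 0.5, -1.0]
grip_width: 0.0003
```

Run:
```python
from h import *
where()
o=bot.get_obs();R=Ro.from_quat(o['tool_rot']).as_matrix();print((R.T@([.6075,-.013,.08]-o['eef_pos'])*100).round(2),o['eef_pos'])
```

```text
t 8.45 toolθ -0.042 rho 0.0646 lat -0.0291 θpost(h=H) -0.268 z 0.1133 f_push -0.3 f_rad -0.7 fz -1.0
[6.98 5.03 3.36] [ 0.54135289 -0.06815493  0.11327267]
```

>>> play_rows([
  {"fingers": 1,"translation": [2.5,1.8,0],"roll": 0},
  {"fingers": 1,"translation": [5,3.6,0],"roll": 0},
  {"fingers": 1,"translation": [6.98,5.03,0],"roll": 0},
  {"fingers": 1,"translation": [6.98,5.03,0],"roll": 0},
  {"fingers": 1,"translation": [6.98,5.03,2],"roll": 0},
  {"fingers": 1,"translation": [6.98,5.03,4],"roll": 0},
  {"fingers": 1,"translation": [6.98,5.03,4],"roll": 0},
])

```text
clock: 9.03
eef_pos: [0.6011, -0.013, 0.0655]
tool_rot: [0.79, 0.613, -0.004, -0.004]
ft_force: [-0.6, -0.8, -1.5]
grip_width: -0.0002
```

Run:
```python
from h import *
where()
a=snap('scene','s5')['pixels'][190:310,220:380,::-1]; c=snap('top','t5')['pixels'][215:325,300:410,::-1]
cv2.imwrite('pics/m5.png',cv2.resize(a,(800,600),interpolation=cv2.INTER_CUBIC))
e=bot.get_obs()['eef_pos'];print(e)
for d in(.01,.015,.02,.025):print(d,(proj('s5',e+[0,0,d])-[220,190])*5)
```

```text
t 9.0333 toolθ -0.042 rho 0.1088 lat 0.0392 θpost(h=H) 0.930 z 0.0655 f_push 0.9 f_rad -0.4 fz -1.5
[ 0.60370181 -0.01337628  0.06944851]
0.01 [432.00027603 334.86199969]
0.015 [431.39531177 322.32147252]
0.02 [430.78581671 309.68702457]
0.025 [430.17173975 296.95759676]
```

View pics/m5.png

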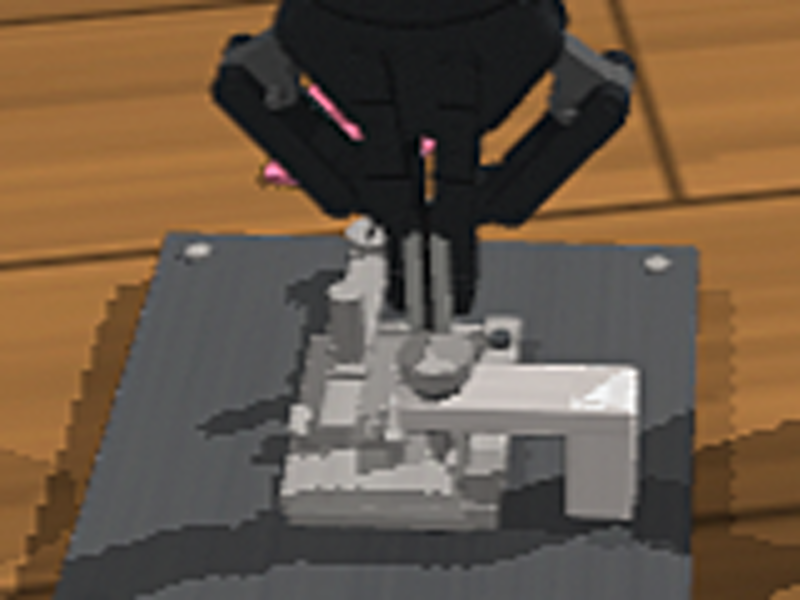

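Tip bottom at (428,328) is just above the cap at (437,350). The clip is still in place, post at (345,290). Now pressing.

>>> play_rows([
  {"fingers": 1,"translation": [0,0,0],"roll": 0},
  {"fingers": 1,"translation": [0,0,0.3],"roll": 0},
  {"fingers": 1,"translation": [0,0,0.6],"roll": 0},
  {"fingers": 1,"translation": [0,0,0.9],"roll": 0},
  {"fingers": 1,"translation": [0,0,0.9],"roll": 0},
])

```text
clock: 9.55
eef_pos: [0.6055, -0.0136, 0.0621]
tool_rot: [0.79, 0.613, -0.0, -0.0]
ft_force: [-0.7, -0.1, -0.4]
grip_width: 0.0002
```

Run:
```python
from h import *
o=bot.get_obs();print(o['eef_pos'],o['ft_force'])
```

```text
[ 0.60552452 -0.01355299  0.06214217] [-0.6587358  -0.11341548 -0.44656064]
```

>>> play_rows([
  {"fingers": 1,"translation": [0,0,0.2],"roll": 0},
  {"fingers": 1,"translation": [0,0,0.4],"roll": 0},
  {"fingers": 1,"translation": [0,0,0.6],"roll": 0},
  {"fingers": 1,"translation": [0,0,0.6],"roll": 0},
])

```text
clock: 9.88
eef_pos: [0.6059, -0.0135, 0.0563]
tool_rot: [0.79, 0.613, 0.0, 0.0]
ft_force: [0.1, 0.1, 1.7]
grip_width: 0.0002
```

>>> play_rows([
  {"fingers": 1,"translation": [0,0,0.2],"roll": 0},
  {"fingers": 1,"translation": [0,0,0.4],"roll": 0},
  {"fingers": 1,"translation": [0,0,0.6],"roll": 0},
  {"fingers": 1,"translation": [0,0,0.6],"roll": 0},
])

```text
clock: 10.22
eef_pos: [0.606, -0.0135, 0.0505]
tool_rot: [0.79, 0.613, 0.0, 0.0]
ft_force: [-1.4, 0.1, 5.8]
grip_width: 0.0002
```

>>> play_rows([
  {"fingers": 1,"translation": [0,0,0.15],"roll": 0},
  {"fingers": 1,"translation": [0,0,0.3],"roll": 0},
  {"fingers": 1,"translation": [0,0,0.35],"roll": 0},
  {"fingers": 1,"translation": [0,0,0.35],"roll": 0},
  {"fingers": 1,"translation": [0,0,0.35],"roll": 0},
])

```text
clock: 10.63
eef_pos: [0.6062, -0.0135, 0.0494]
tool_rot: [0.79, 0.613, 0.001, 0.001]
ft_force: [-4.6, 0.3, 14.0]
grip_width: -0.0002
```

Bottomed out at 14 N, z steady at 0.0494. That puts the tip 21 mm behind the TCP. I'll release the punch and rise, then go in on the fence side of the post.

>>> play_rows([
  {"fingers": 1,"translation": [0,0,-0.3],"roll": 0},
  {"fingers": 1,"translation": [0,0,-1],"roll": 0},
  {"fingers": 1,"translation": [0,0,-3],"roll": 0},
  {"fingers": 1,"translation": [0,0,-5],"roll": 0},
  {"fingers": 1,"translation": [0,0,-5],"roll": 0},
  {"fingers": 1,"translation": [0,0,-5],"roll": 0},
  {"fingers": 1,"translation": [0,0,-5],"roll": 0},
])

```text
clock: 11.22
eef_pos: [0.6052, -0.0134, 0.096]
tool_rot: [0.79, 0.613, -0.001, -0.0]
ft_force: [-0.8, -0.5, 0.3]
grip_width: 0.0002
```

Run:
```python
from h import *
a=snap('scene','s6')['pixels'][205:305,235:345,::-1]; b=snap('wrist','w6')['pixels'][:,:,::-1]
cv2.imwrite('pics/m6.png',np.hstack([cv2.resize(a,(396,360),interpolation=cv2.INTER_CUBIC),cv2.resize(b,(400,300)) if 0 else cv2.resize(b,(480,360))])[:, :800])
where(); rows([.01],.10,h=-.029); rows([.01],.022,h=-.029); print(bot.get_obs()['eef_pos'],proj('w6',[.5497,-.0382,.062]))
```

```text
t 11.3167 toolθ -0.043 rho 0.1124 lat 0.0397 θpost(h=H) 0.944 z 0.0953 f_push 0.0 f_rad -0.9 fz -0.2
0.01 [-0.73, -4.9, -0.45] -3.0
0.01 [-0.73, -4.88, 7.35] -3.0
[ 0.60472132 -0.01345303  0.09534396] [245.54134549 171.04160605]
```

View pics/m6.png

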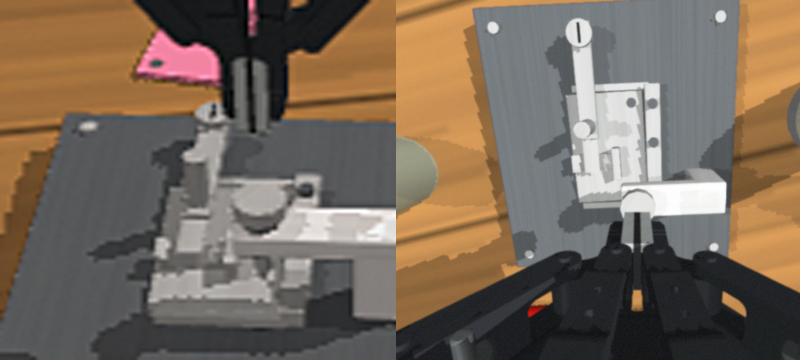

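The wrist view shows the clip home, post at wrist (251,172) and pivot at (244,43), and the plate beside the fence with no wide gap. I'll compute the angle and read an intensity profile across the plate/fence joint.

Run:
```python
from h import *
P=ray('w6',(251,172),.062);V=ray('w6',(244,43),.04);d=(P-V)[:2];print(P,V,np.linalg.norm(d),np.arctan2(d[1],d[0])-YAW)
# profiles across fence/plate joint along jig y at jig x=-45,-40, bed height of plate top
p=np.array([0.57194242,-0.02446299])+(V[:2]-(np.array([.4851,-.0245])));c,s=np.cos(YAW),np.sin(YAW)
for f in('w1','w6'):
  g=cv2.cvtColor(np.load('pics/%s.npz'%f)['pixels'],cv2.COLOR_RGB2GRAY).astype(np.float32)
  q=p if f=='w6' else np.array([0.57194242+.0022,-0.02446299+.0011])
  for x in(-.05,-.046,-.03,-.01):
    ys=np.arange(.012,.046,.001); uv=np.array([proj(f,[q[0]+c*x-s*y,q[1]+s*x+c*y,.024]) for y in ys],np.float32)
    print(f,x,cv2.remap(g,uv[None,:,0].copy(),uv[None,:,1].copy(),cv2.INTER_LINEAR)[0].astype(int).tolist())
```

```text
[ 0.5508607  -0.03563653  0.062     ] [ 0.48717187 -0.02384995  0.04      ] 0.0647702831292276 0.025505363564253924
w1 -0.05 [187, 189, 186, 184, 183, 184, 186, 188, 188, 187, 187, 182, 185, 183, 170, 165, 162, 147, 120, 109, 111, 111, 112, 112, 116, 116, 111, 107, 107, 101, 99, 100, 100, 99]
w1 -0.046 [198, 198, 195, 194, 192, 192, 192, 192, 181, 156, 145, 148, 156, 149, 123, 152, 197, 205, 206, 204, 196, 189, 188, 184, 186, 183, 171, 130, 101, 98, 101, 98, 99, 99]
w1 -0.03 [208, 208, 208, 208, 209, 212, 202, 171, 108, 79, 79, 82, 82, 83, 94, 124, 144, 143, 132, 120, 114, 108, 106, 117, 136, 170, 184, 135, 102, 98, 102, 112, 114, 112]
w1 -0.01 [210, 209, 208, 209, 210, 211, 206, 183, 121, 72, 70, 77, 79, 84, 101, 153, 196, 208, 211, 212, 212, 215, 212, 212, 214, 213, 194, 136, 102, 99, 99, 100, 104, 110]
w6 -0.05 [229, 227, 227, 226, 225, 226, 227, 225, 228, 229, 228, 228, 228, 229, 221, 215, 219, 213, 186, 172, 167, 166, 162, 163, 166, 168, 144, 124, 123, 123, 123, 124, 124, 125]
w6 -0.046 [197, 196, 191, 191, 193, 192, 193, 195, 188, 158, 152, 154, 161, 153, 153, 201, 225, 226, 226, 229, 231, 231, 229, 229, 229, 228, 200, 125, 109, 106, 109, 110, 112, 118]
w6 -0.03 [229, 228, 226, 227, 228, 228, 227, 218, 182, 167, 168, 163, 144, 95, 113, 160, 175, 191, 208, 215, 210, 210, 218, 224, 224, 224, 190, 120, 110, 107, 109, 113, 121, 126]
w6 -0.01 [213, 220, 227, 226, 227, 227, 228, 226, 224, 197, 170, 165, 159, 116, 126, 205, 228, 230, 230, 231, 231, 231, 227, 229, 230, 226, 191, 121, 105, 107, 108, 109, 109, 114]
```

The clip is at θ≈0.026, the plate edge at about 25 mm and the fence face at about 26 mm, with no more than a 1 px dark line between them. Now moving over to the fence side of the post.

>>> play_rows([
  {"fingers": 1,"translation": [-0.3,-2.5,0],"roll": -2},
  {"fingers": 1,"translation": [-0.6,-4.8,0],"roll": -3.8},
  {"fingers": 1,"translation": [-0.6,-4.8,0],"roll": -3.8},
  {"fingers": 1,"translation": [-0.6,-4.8,0],"roll": -3.8},
  {"fingers": 1,"translation": [-0.6,-4.8,0],"roll": -3.8},
])

```text
clock: 11.73
eef_pos: [0.5582, -0.0074, 0.0966]
tool_rot: [0.769, 0.639, 0.0, 0.0]
ft_force: [0.4, -0.1, 0.4]
grip_width: 0.0002
```

```bash
sed -i 's/^PIV=.*; H=.*/PIV=np.array([.4868,-.0239]); YAW=-.2085; H=-.0205/' h.py
python3 - <<'E'
from h import *
where(); rows([.025],.0225,h=-.029); rows([.025],.0225)
E
```

```text
t 11.7333 toolθ 0.023 rho 0.0671 lat 0.0293 θpost(h=H) 0.160 z 0.0966 f_push 0.1 f_rad 0.4 fz 0.4
0.025 [-0.02, -0.22, 7.41] -0.1
0.025 [-0.87, -0.22, 7.41] -0.1
```

>>> play_rows([
  {"fingers": 1,"translation": [0,-0.2,3],"roll": 0},
  {"fingers": 1,"translation": [0,-0.2,6],"roll": 0},
  {"fingers": 1,"translation": [0,-0.2,7],"roll": 0},
  {"fingers": 1,"translation": [0,-0.2,7.4],"roll": 0},
  {"fingers": 1,"translation": [0,-0.2,7.4],"roll": 0},
  {"fingers": 1,"translation": [0,-0.2,7.4],"roll": 0},
])

```text
clock: 12.23
eef_pos: [0.5572, -0.0071, 0.0238]
tool_rot: [0.769, 0.639, 0.001, 0.001]
ft_force: [0.1, -0.0, 0.7]
grip_width: -0.0002
```

Run:
```python
from h import *
where(); rows(np.arange(0.05,-.41,-.03),.0225)
```

```text
t 12.2333 toolθ 0.024 rho 0.0661 lat 0.0295 θpost(h=H) 0.162 z 0.0238 f_push 0.0 f_rad 0.1 fz 0.7
0.05 [-0.73, -0.16, 0.13] -1.5
0.02 [-0.92, -0.1, 0.13] 0.2
-0.01 [-1.12, -0.04, 0.13] 1.9
-0.04 [-1.31, 0.01, 0.13] 3.6
-0.07 [-1.51, 0.06, 0.13] 5.4
-0.1 [-1.71, 0.1, 0.13] 7.1
-0.13 [-1.92, 0.13, 0.13] 8.8
-0.16 [-2.12, 0.16, 0.13] 10.5
-0.19 [-2.32, 0.18, 0.13] 12.2
-0.22 [-2.53, 0.19, 0.13] 14.0
-0.25 [-2.73, 0.2, 0.13] 15.7
-0.28 [-2.93, 0.21, 0.13] 17.4
-0.31 [-3.14, 0.21, 0.13] 19.1
-0.34 [-3.34, 0.2, 0.13] 20.8
-0.37 [-3.55, 0.18, 0.13] 22.6
-0.4 [-3.75, 0.16, 0.13] 24.3
```

>>> play_rows([
  {"fingers": 1,"translation": [-0.5,-0.1,0.1],"roll": 0},
  {"fingers": 1,"translation": [-0.75,-0.1,0.1],"roll": 0},
  {"fingers": 1,"translation": [-0.92,-0.1,0.1],"roll": 0.2},
  {"fingers": 1,"translation": [-1.12,-0.04,0.1],"roll": 1.9},
  {"fingers": 1,"translation": [-1.31,0.01,0.1],"roll": 3.6},
  {"fingers": 1,"translation": [-1.51,0.06,0.1],"roll": 5.4},
])

```text
clock: 12.73
eef_pos: [0.5544, -0.0208, 0.0228]
tool_rot: [0.799, 0.601, 0.002, -0.001]
ft_force: [0.2, 5.3, 0.9]
grip_width: -0.0
```

Run:
```python
from h import *
where(); rows(np.arange(-.1,-.73,-.035),.0225)
```

```text
t 12.7333 toolθ -0.072 rho 0.0641 lat 0.0216 θpost(h=H) -0.054 z 0.0228 f_push -5.1 f_rad -1.2 fz 0.9
-0.1 [-0.3, 0.15, 0.03] 1.6
-0.135 [-0.53, 0.21, 0.03] 3.6
-0.17 [-0.76, 0.26, 0.03] 5.6
-0.205 [-1.0, 0.31, 0.03] 7.6
-0.24 [-1.23, 0.34, 0.02] 9.6
-0.275 [-1.47, 0.37, 0.02] 11.6
-0.31 [-1.71, 0.39, 0.02] 13.7
-0.345 [-1.94, 0.4, 0.02] 15.7
-0.38 [-2.18, 0.41, 0.02] 17.7
-0.415 [-2.42, 0.4, 0.02] 19.7
-0.45 [-2.66, 0.39, 0.02] 21.7
-0.485 [-2.9, 0.37, 0.02] 23.7
-0.52 [-3.13, 0.34, 0.02] 25.7
-0.555 [-3.37, 0.3, 0.02] 27.7
-0.59 [-3.6, 0.25, 0.02] 29.7
-0.625 [-3.84, 0.2, 0.02] 31.7
-0.66 [-4.07, 0.14, 0.01] 33.7
-0.695 [-4.29, 0.07, 0.01] 35.7
```

>>> play_rows([
  {"fingers": 1,"translation": [-0.18,0.04,0],"roll": 1.6},
  {"fingers": 1,"translation": [-0.4,0.1,0],"roll": 3.6},
  {"fingers": 1,"translation": [-0.63,0.15,0],"roll": 5.6},
  {"fingers": 1,"translation": [-0.87,0.2,0],"roll": 7.6},
  {"fingers": 1,"translation": [-1.1,0.24,0],"roll": 9.6},
  {"fingers": 1,"translation": [-1.33,0.27,0],"roll": 11.6},
])

```text
clock: 13.23
eef_pos: [0.5538, -0.0346, 0.0228]
tool_rot: [0.856, 0.518, 0.002, -0.0]
ft_force: [1.4, 4.1, 0.7]
grip_width: -0.0002
```

Run:
```python
from h import *
where(); rows(np.arange(-.31,-.83,-.04),.0225)
```

```text
t 13.2333 toolθ -0.274 rho 0.0643 lat 0.0216 θpost(h=H) -0.257 z 0.0228 f_push -4.2 f_rad -0.6 fz 0.7
-0.31 [-0.34, 0.14, 0.03] 2.0
-0.35 [-0.61, 0.2, 0.03] 4.3
-0.39 [-0.87, 0.26, 0.03] 6.6
-0.43 [-1.14, 0.31, 0.03] 8.9
-0.47 [-1.41, 0.34, 0.03] 11.2
-0.51 [-1.68, 0.37, 0.02] 13.5
-0.55 [-1.96, 0.38, 0.02] 15.8
-0.59 [-2.23, 0.38, 0.02] 18.1
-0.63 [-2.5, 0.38, 0.02] 20.4
-0.67 [-2.77, 0.36, 0.02] 22.7
-0.71 [-3.04, 0.33, 0.02] 25.0
-0.75 [-3.31, 0.29, 0.02] 27.3
-0.79 [-3.58, 0.23, 0.02] 29.5
```

>>> play_rows([
  {"fingers": 1,"translation": [-0.24,0.07,0],"roll": 2},
  {"fingers": 1,"translation": [-0.5,0.14,0],"roll": 4.3},
  {"fingers": 1,"translation": [-0.76,0.2,0],"roll": 6.6},
  {"fingers": 1,"translation": [-1.03,0.24,0],"roll": 8.9},
  {"fingers": 1,"translation": [-1.3,0.28,0],"roll": 11.2},
  {"fingers": 1,"translation": [-1.57,0.3,0],"roll": 13.5},
  {"fingers": 1,"translation": [-1.85,0.32,0],"roll": 15.8},
  {"fingers": 1,"translation": [-2.12,0.32,0],"roll": 18.1},
  {"fingers": 1,"translation": [-2.4,0.31,0],"roll": 20.4},
  {"fingers": 1,"translation": [-2.67,0.29,0],"roll": 22.7},
  {"fingers": 1,"translation": [-2.94,0.26,0],"roll": 25},
  {"fingers": 1,"translation": [-3.21,0.22,0],"roll": 27.3},
  {"fingers": 1,"translation": [-3.48,0.17,0],"roll": 29.5},
  {"fingers": 1,"translation": [-3.48,0.17,0],"roll": 29.5},
])

```text
clock: 14.4
eef_pos: [0.5384, -0.068, 0.0226]
tool_rot: [0.959, 0.282, 0.001, 0.001]
ft_force: [1.4, -0.0, -0.4]
grip_width: -0.0004
```

Run:
```python
from h import *
where()
```

```text
t 14.4 toolθ -0.790 rho 0.0650 lat 0.0195 θpost(h=H) -0.805 z 0.0226 f_push -1.1 f_rad 0.8 fz -0.4
```

Clip at about -0.8. Now backing off towards the fence side, lifting and retreating for a last look.

>>> play_rows([
  {"fingers": 1,"translation": [0.4,0,0],"roll": 0},
  {"fingers": 1,"translation": [0.8,0,0],"roll": 0},
  {"fingers": 1,"translation": [0.8,0,-3],"roll": 0},
  {"fingers": 1,"translation": [0.8,0,-7],"roll": 0},
  {"fingers": 1,"translation": [0.8,0,-11],"roll": 0},
  {"fingers": 1,"translation": [0.8,0,-15],"roll": 0},
  {"fingers": 1,"translation": [0.8,0,-18],"roll": 0},
  {"fingers": 1,"translation": [-2,-3,-18],"roll": 0},
  {"fingers": 1,"translation": [-5,-6,-18],"roll": 0},
  {"fingers": 1,"translation": [-8,-9,-18],"roll": 0},
  {"fingers": 1,"translation": [-11,-12,-18],"roll": 0},
  {"fingers": 1,"translation": [-14,-12,-18],"roll": 0},
  {"fingers": 1,"translation": [-17,-12,-18],"roll": 0},
  {"fingers": 1,"translation": [-20,-12,-18],"roll": 0},
  {"fingers": 1,"translation": [-20,-12,-18],"roll": 0},
  {"fingers": 1,"translation": [-20,-12,-18],"roll": 0},
  {"fingers": 1,"translation": [-20,-12,-18],"roll": 0},
  {"fingers": 1,"translation": [-20,-12,-18],"roll": 0},
])

```text
clock: 15.9
eef_pos: [0.3059, -0.0749, 0.2021]
tool_rot: [0.959, 0.284, 0.0, 0.0]
ft_force: [-0.1, 0.1, -1.3]
grip_width: -0.0002
```

Run:
```python
from h import *
t=snap('top','t7')['pixels'][:,:,::-1]; s=snap('scene','s7')['pixels'][:,:,::-1]
cv2.imwrite('pics/m7.png',np.hstack([cv2.resize(t[190:325,285:420],(420,420),interpolation=cv2.INTER_CUBIC),cv2.resize(s[235:310,235:303],(380,420),interpolation=cv2.INTER_CUBIC)]))
p=np.array([0.57194242,-0.02446299]);c,s_=np.cos(YAW),np.sin(YAW)
for f in('top0','t7'):
  g=cv2.cvtColor(np.load('pics/%s.npz'%f)['pixels'],cv2.COLOR_RGB2GRAY).astype(np.float32)
  for x in(-.04,-.02,0):
    ys=np.arange(.012,.046,.001); uv=np.array([proj(f,[p[0]+c*x-s_*y,p[1]+s_*x+c*y,.024]) for y in ys],np.float32)
    print(f,x,cv2.remap(g,uv[None,:,0].copy(),uv[None,:,1].copy(),cv2.INTER_LINEAR)[0].astype(int).tolist())
print(bot.get_obs()['eef_pos'])
```

```text
top0 -0.04 [169, 171, 175, 180, 183, 185, 180, 174, 156, 137, 118, 98, 106, 115, 136, 156, 168, 179, 182, 182, 182, 182, 183, 184, 179, 173, 158, 142, 128, 113, 108, 108, 109, 111]
top0 -0.02 [187, 187, 187, 189, 188, 186, 181, 172, 157, 136, 117, 104, 104, 122, 142, 161, 176, 184, 190, 191, 191, 191, 191, 188, 183, 173, 160, 141, 123, 112, 102, 104, 106, 109]
top0 0 [188, 188, 189, 188, 186, 183, 178, 165, 153, 130, 106, 97, 90, 105, 124, 139, 154, 161, 164, 167, 169, 171, 172, 174, 174, 168, 156, 141, 124, 112, 104, 102, 104, 107]
t7 -0.04 [175, 171, 168, 164, 165, 167, 170, 173, 171, 169, 157, 144, 138, 132, 143, 154, 164, 175, 178, 180, 180, 180, 180, 182, 178, 172, 157, 139, 125, 112, 107, 106, 108, 111]
t7 -0.02 [184, 185, 186, 186, 186, 186, 184, 181, 175, 166, 156, 145, 140, 142, 149, 162, 174, 182, 187, 188, 189, 189, 189, 185, 181, 171, 159, 140, 123, 112, 102, 103, 103, 107]
t7 0 [184, 185, 186, 186, 185, 181, 177, 171, 165, 157, 150, 143, 136, 136, 138, 144, 152, 157, 161, 164, 166, 169, 171, 172, 172, 166, 155, 140, 122, 110, 102, 99, 103, 106]
[ 0.30568198 -0.07477028  0.2018777 ]
```

View pics/m7.png

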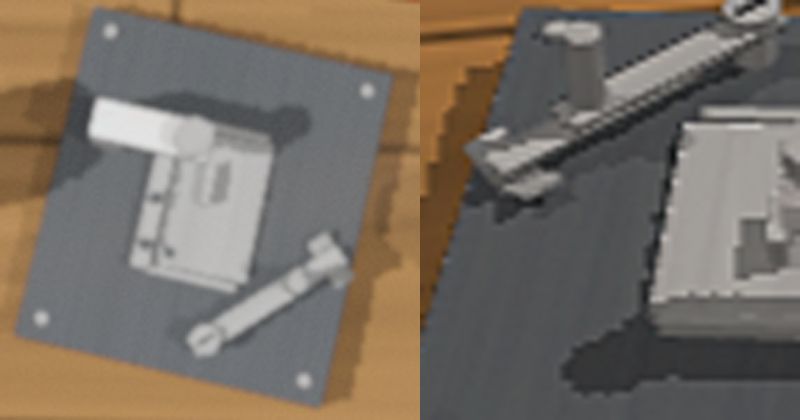

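The clip is clear at about -0.8 rad, and only a light shadow strip remains at the fence. I'll compare the plate with the picture taken under press, then hand in.

Run:
```python
from h import *
L=lambda f:cv2.cvtColor(np.load('pics/%s.npz'%f)['pixels'],cv2.COLOR_RGB2GRAY)
tpl=L('t4')[264:273,334:344]   # plate's hole, pressed
for f in('top0','t4','t7'):
  r=cv2.matchTemplate(L(f)[258:280,332:352],tpl,cv2.TM_CCOEFF_NORMED);_,m,_,(x,y)=cv2.minMaxLoc(r)
  q=np.polyfit([-1,0,1],r[y,max(x-1,0):x+2],2) if x>0 else [1,0,0]; print(f,m,x-q[1]/2/q[0],y)
for n in ('jar','can','driver'):
  pass
d=cv2.absdiff(L('top0'),L('t7'));print('can',d[220:262,235:275].mean(),'jar',d[250:290,430:475].mean(),'sd',d[160:192,325:426].mean())
bot.job_done()
```

```text
top0 0.47602343559265137 0.7877145468353065 12
t4 1.0 2.0778321937697353 6
t7 0.5209826231002808 0.0 12
can 1.9208333333333334 jar 1.8516666666666666 sd 1.885519801980198
the job is handed in; nothing more can be done
```

I swung the clip onto the plate, pressed it home, pressed the punch to its stop, swung the clip back clear and handed in. The run took about 16 s of the 70 s allowed. No verdict was reported.

- **Press:** the post push read about 14 N on the tool and was held for over 0.5 s with no movement; the highest reading was 15 N. The force was only read at the end of each move, so a brief higher peak between readings can't be ruled out.
- **Punch:** the fingers were off the clip, and the post was still at about +0.02 rad after the press. The punch reached its stop, reading 14 N, and was released.
- **Clip:** it ended at about -0.8 rad, judged from the tool position and seen well clear in the last picture.
- **Plate:** the last picture shows only a shadowed strip at the fence, with no dark bed showing between. It looks flush at a resolution of about 1–2 mm.
- **Bystanders:** the can, jar and screwdriver look the same as in the first overhead picture.

**Checks that failed or disagreed:**
- My last image match, meant to show the plate had not moved since it was pressed, gave poor scores (0.5) and proved nothing. The shadow strip is the only evidence that the plate stayed flush.
- The shut fingertips turned out to be about 21 mm behind the reported TCP, not 14 mm ahead of it as stated. I corrected the heights from the pictures and the punch contact.

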